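Clamp a pipe offcut in the free station of a clamp bar

ROBOT

A 6-joint arm with a two-finger parallel gripper is mounted at the origin on a cart in front of the work surface, level with it; the furniture and walls round the work are solid. World frame = base frame: x ahead of the robot, y to its left, z up, the work surface at z = 0. Lengths are in m, angles in rad, forces in N, time in s.
With the tool pointing down it reaches from about 0.325 to 0.85 m from the base axis. Payload 15.5 kg.
Tool frame: the origin (TCP) lies midway between the tips of the shut fingers; the grasp point (between the pads) lies 19 mm behind it (env.hold_point_z is the distance from the TCP to the grasp point, in m); z points along the fingers, y is the direction in which the jaws open and shut (so a half turn about z gives the same grasp; the last joint's range is limited). The gripper opens to 91 mm and grips with 3 to 60 N. Pads are 32 mm wide; open, the fingers measure 118 mm over their backs; the gripper's body (76 mm by 178 mm) begins 60 mm behind the grasp point.
Start: joints at [-1.292, 0.494, 1.345, -0, 1.302, -0.096], TCP at [0.228, -0.582, 0.214] pointing down, gripper open.
Joint ranges: [-2.91, 2.91], [-0.82, 2.16], [0.22, 2.67], [-1.22, 4.37], [0.12, 2.79], [-3.08, 3.08]. Speed limits (rad/s): [1.89, 1.89, 2.57, 3.01, 3.01, 3.01].

INTERFACE

Orientations are given as a unit quaternion [x, y, z, w].
In Python, from plant import env, release, grab, status, imaging, order gives the robot as it stands. The module is installed in compiled form; this text tells all that it offers. Calls block until the motion is done:
- env.goto(position, orientation): joint-space move of the TCP to a pose.
- env.line_to(position, ori=None, vel=0.15, force_limit=None): straight line of the TCP; ori=None keeps the orientation; vel is the mean speed in m/s. With force_limit (N) it stops when the force on the tool has changed by that much, and returns True; else False.
- env.move_joints(angles): joint-space move.
- release() and grab(newtons=None): open the fingers fully, or close them until they stop; newtons is the grip in N (None keeps the last).
- env.sleep(seconds).
- env.ik(position, orientation): joint angles nearest the present ones, or None.
- status.get_obs(): the state.
- imaging.grab_frame(name): name is "scene" or "top" or "wrist"; returns (picture, depth): 480x640x3 uint8, red, green, blue; 480x640 float32, m along the optical axis (not along the pixel's ray), 0 where there is no reading.
- imaging.camera_model(name): a dict with "fov_y" (degrees; the focal length in pixels is half the picture's height over the tangent of half this angle, whatever the lens; pixels are square), "cx", "cy" (the principal point, pixels), "rvec" (rotation vector, rad) and "tvec" (3), from world to camera coordinates, as OpenCV has them. Camera axes: x right, y down, z forward; pixel columns grow to the right and rows downward; lengths in m; the calibration is good to about 2 mm. A picture is of the moment at which its call begins: read the wrist's pose just before it. camera_model takes no time and is no camera call; for the wrist camera it gives the pose at the moment of the call.
A pose or a line that the arm cannot do raises env.PlanningError and nothing moves.
- order.sign_off(): hands the job in, once; it reports no verdict.
The state is a dict: "t": time; "joint_positions": joint angles; "joint_vel": joint speeds; "joint_torque": joint torques, N m; "position": TCP position; "tcp_rot": TCP orientation; "wrist_force": force on the tool from outside, world axes, zero at the start; "wrist_torque": the same for the moment, N m; "finger_gap": finger opening in m.
Only numpy, scipy, OpenCV 4.12 (cv2) and the standard library are available. Lean on these libraries where they do the work, as an engineer would, in place of code of your own. Each camera call takes 0.05 s, during which the arm holds its last target.

TASK

Stand the loose pipe offcut upright in the one empty station of the clamp bar, then turn that station's wing knob clockwise until its pad holds the pipe snugly in the vee jaw, and let go. The pipe is thin-walled, so feel for the pad and stop when it is firm rather than forcing it; do not touch the three neighbouring knobs, and leave the other stations and the tools lying about as they are.

Things in the scene. Friction and masses are not known exactly. Their poses are not given: they have to be found in the camera images.
- pipe_center (a point): centre, half-way up, of the loose pipe offcut: an upright tube with dark and teal paint, 34 mm across, 52 mm tall, 0.15 kg, standing on end on the bench at the start; z is its axis.
- clamp_free: the empty one of four alike cam clamps in a row, 70 mm apart, on a dark steel plate 220 x 300 x 10 mm. Origin on the plate's top; x points from knob to vee jaw, y along the row. Grey housing (66 x 40 x 34 mm high, knob on top) centred at x = -47 mm. Steel vee jaw, 120 degrees, 32 mm high, 30 mm wide, set by hand: 2.5 mm nearer the knob to 2.5 mm farther than nominal, not measured
- clamp_free_seat (a point): where the pipe belongs: on the plate's top, under the centre of a pipe resting in the vee at its nominal place; axes as clamp_free. With the pad drawn back, a pipe can stand with its centre from x = -7 mm (at the pad) to -2.5 mm or more (in the vee); -4.8 mm is clear of both. Fingers have room beside it along y (next workpiece 70 mm off, up to 42 mm across)
- clamp_free_pad: the brass pressure pad, 18 x 18 mm, 20 mm above the plate; origin in the middle of its face toward the vee. It moves along the clamp's x, 10 mm for each radian of the knob, and pushes the standing pipe into the vee. Snug is 10 to 40 N of pad force; over 50 N crushes the pipe
- clamp_free_knob_grip (a point): point on the upright axis of the empty clamp's wing knob at the height to pinch it: 27 mm above its foot, 63 mm above the plate, 13 mm below its top. The wing is a black bar 44 mm long (along this point's x), 10 mm thick (along y) and 34 mm tall; its sides are free for 23 mm below this point, where the housing's top begins
- clamp_free_knob (a joint): angle of the empty clamp's knob, 0 to 1.6 rad, growing clockwise from above, driving the pad to the vee. The pipe comes home in the vee somewhere from 0.7 to 1.25, depending on the jaw. Dry friction of 0.2 to 0.35 N m resists turning and holds the knob where it is left; clamping adds 0.1 N m for each 10 N of pad force, which rises steeply: 10 N for some 0.02 rad
- clamp_b_knob: wing knob of an occupied clamp, same form and size as the free one, not to be touched; origin on its axis, 27 mm below the pinch height; x along its wing. It turns lightly
- clamp_c_knob: wing knob of another occupied clamp, as clamp_b_knob
- clamp_d_knob: wing knob of the third occupied clamp, as clamp_b_knob
- hammer: cross-peen hammer lying at the back, 270 mm long; leave it
- square: try square, 96 x 129 mm, lying to the right; leave it
- mug: enamel mug, 73 mm tall, standing at the right; leave it
- chisel: cold chisel, 180 mm long, lying behind the clamp bar; leave it
Mind the look-alikes: they are no part of the job. Leave any blue or pink look-alike of the part that bears pipe_center alone.

How it is judged:
By the outcome, as a careful person would: the job done as asked, in the order asked, and still so for the second after the job is handed in, with the robot touching nothing.
It also fails if it takes over 72 s, if anything falls off the work surface, if the arm or the gripper's body presses on something with over 40 N, if the wrist force passes 120 N, or if a joint passes its speed limit or range.

## Working session

There is one attempt and no reset: what is moved stays moved. The work goes in short steps, each a Python script; the robot and the scene stay as the last script left them, time stands still between calls to the robot, and variables do not carry over. Pictures are saved under pics/ and viewed, and the job is handed in when it is done.

```bash
mkdir -p pics; ls
cat > h.py <<'E'
import numpy as np, cv2
from plant import env, release, grab, status, imaging, order
def K(m):
    f=240/np.tan(np.radians(m["fov_y"])/2)
    return np.array([[f,0,m["cx"]],[0,f,m["cy"]],[0,0,1.]])
def Rt(m):
    return cv2.Rodrigues(np.array(m["rvec"],float))[0], np.array(m["tvec"],float).ravel()
def ray(m,uv,z):
    R,t=Rt(m); uv=np.atleast_2d(uv).astype(float)
    d=np.c_[uv,np.ones(len(uv))]@np.linalg.inv(K(m)).T@R
    c=-R.T@t
    return c+d*((z-c[2])/d[:,2])[:,None]
def cloud(m,dep):
    R,t=Rt(m); v,u=np.mgrid[:480,:640]
    p=np.stack([u,v,np.ones_like(u)],-1).astype(float)@np.linalg.inv(K(m)).T*dep[...,None]
    return (p-t)@R
def proj(m,p):
    R,t=Rt(m); q=(np.atleast_2d(p)@R.T+t)@K(m).T
    return q[:,:2]/q[:,2:]
def snap(cam,name):
    m=imaging.camera_model(cam); im,d=imaging.grab_frame(cam)
    cv2.imwrite(f"pics/{name}.png",im[...,::-1]); np.savez(f"{name}.npz",im=im,d=d,**{k:m[k] for k in("fov_y","cx","cy","rvec","tvec")})
    return m,im,d
E
python3 - <<'E'
from h import *
for c in("scene","top","wrist"):
    m,im,d=snap(c,c+"0"); print(c,m, (d>0).mean())
print(status.get_obs(), env.hold_point_z)
E
```

```text
pics
scene {'fov_y': 54.42949273609127, 'cx': 325.61224615340166, 'cy': 244.41673834467855, 'rvec': array([ 2.04488083, -1.09303944,  0.53674816]), 'tvec': array([-0.4083283 ,  0.33985777,  0.99445067])} 0.9852864583333333
top {'fov_y': 52.11343250649939, 'cx': 319.07989924622996, 'cy': 241.95493529708267, 'rvec': array([ 2.14492849, -2.13914183,  0.20111688]), 'tvec': array([-0.12310698,  0.60095898,  1.39341223])} 0.996064453125
wrist {'fov_y': 59.88741221068221, 'cx': 327.6535696581199, 'cy': 236.93519609031065, 'rvec': array([-2.39861673,  1.63582703,  0.22899783]), 'tvec': array([-0.62536866, -0.03140756,  0.39081551])} 0.996171875
{'t': 0.15, 'joint_positions': array([-1.29251617e+00,  4.94019887e-01,  1.34595795e+00,  1.99924295e-05,
        1.30250456e+00, -9.54907142e-02]), 'joint_vel': array([ 0.00038573, -0.00101065, -0.0031312 , -0.00103539,  0.0006483 ,
       -0.00158366]), 'joint_torque': array([-1.53465684e-03, -8.79195213e+01, -3.82051027e+01,  7.05110980e-02,
        5.02510532e-02, -2.52974644e-05]), 'position': array([ 0.22814366, -0.58157495,  0.21349848]), 'tcp_rot': array([ 9.82588080e-01,  1.85796841e-01, -3.10053271e-05, -4.43896557e-04]), 'wrist_force': array([ 0.44285194, -0.57908206,  0.50383082]), 'wrist_torque': array([-0.01165448, -0.02172766, -0.01361818]), 'finger_gap': 0.09136174013374045} 0.0188
```

View pics/top0.png

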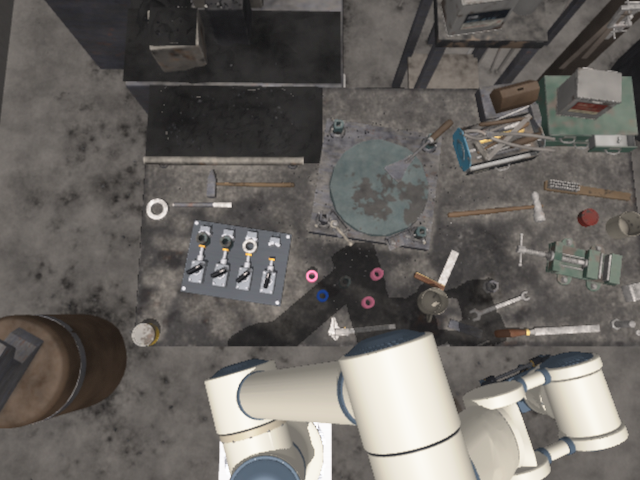

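View pics/scene0.png

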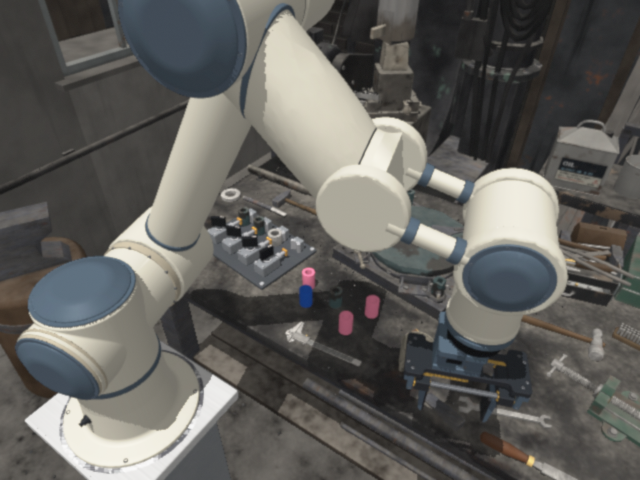

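View pics/wrist0.png

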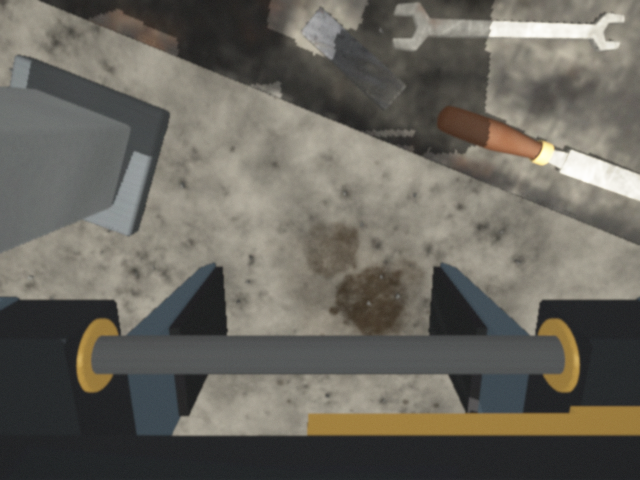

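Run:
```python
from h import *
im=cv2.imread("pics/top0.png")
a=cv2.resize(im[210:315,170:310],None,fx=5.7,fy=5.7,interpolation=cv2.INTER_CUBIC)
cv2.imwrite("pics/topclamp.png",a)
b=cv2.resize(im[250:320,290:400],None,fx=5,fy=5,interpolation=cv2.INTER_CUBIC)
s=cv2.imread("pics/scene0.png"); c=cv2.resize(s[250:340,270:400],None,fx=5,fy=5,interpolation=cv2.INTER_CUBIC)
b=np.clip(b*1.6,0,255).astype(np.uint8)
cv2.imwrite("pics/pipes.png",b);cv2.imwrite("pics/pipes2.png",np.clip(c*1.6,0,255).astype(np.uint8))
```

```text
(no output)
```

View pics/topclamp.png

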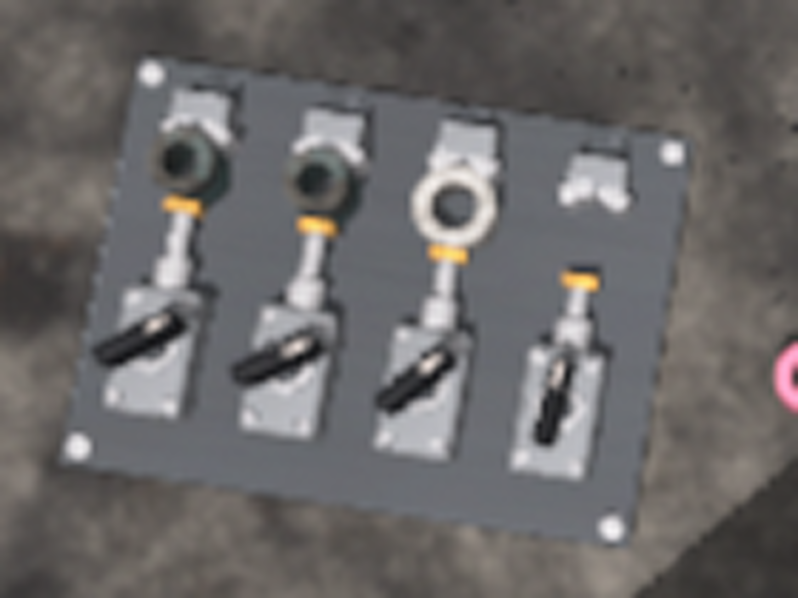

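View pics/pipes.png

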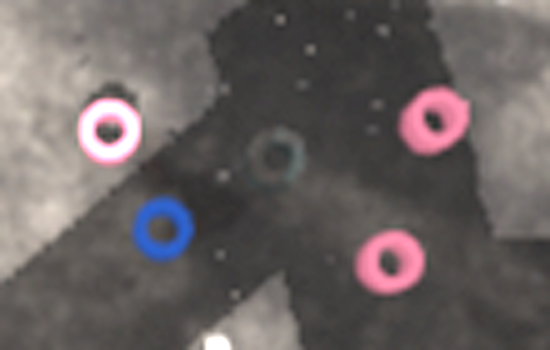

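View pics/pipes2.png

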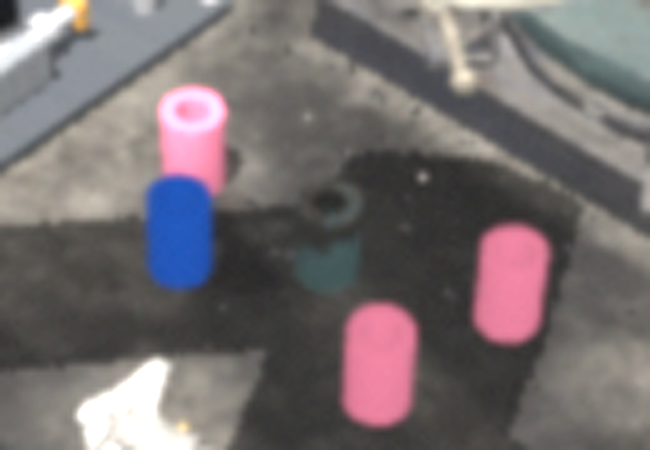

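Candidates in the top view: pink pipes at (312,275), (377,273) and (368,301), a blue one at (322,295), and a dark/teal one at (345,281). Only the last matches the description, and the crops confirm it. The rightmost clamp, with its knob at about (268,275), is the only empty one. Next I'll get coarse positions.

Run:
```python
from h import *
f=np.load("top0.npz"); m={k:f[k] for k in f}
pc=cloud(m,f["d"])
c=lambda u,v:(170+u/5.7,210+v/5.7)
for n,p,z in[("bl",c(151,73),.012),("br",c(672,153),.012),("fr",c(611,527),.012),("fl",c(77,447),.012),("knobF",c(554,400),.086),("vee",c(596,180),.042),("padF",c(580,282),.03),("k3",c(416,380),.086),("pipe",(290+276/5,250+157/5),.052),("pinkR",(377,274),.052),("pinkB",(368,302),.052),("blue",(322.4,295.8),.052),("pinkL",(312,276),.052)]:
    u,v=map(int,np.round(p)); print(n,p,ray(m,p,z)[0].round(4),"depth:",pc[v,u].round(4))
```

```text
bl (196.49122807017545, 222.80701754385964) [0.6654 0.2496 0.012 ] depth: [0.6643 0.2506 0.0142]
br (287.89473684210526, 236.8421052631579) [ 0.6234 -0.0278  0.012 ] depth: [ 0.6223 -0.0282  0.0153]
fr (277.1929824561403, 302.4561403508772) [0.4259 0.0016 0.012 ] depth: [0.427  0.0019 0.0156]
fl (183.50877192982455, 288.42105263157896) [0.4667 0.2794 0.012 ] depth: [0.4673 0.2762 0.0195]
knobF (267.1929824561403, 280.17543859649123) [0.4851 0.0259 0.086 ] depth: [0.4856 0.0265 0.0859]
vee (274.56140350877195, 241.57894736842104) [0.6035 0.0101 0.042 ] depth: [0.6014 0.0084 0.0473]
padF (271.7543859649123, 259.4736842105263) [0.5517 0.0185 0.03  ] depth: [0.5514 0.0167 0.043 ]
k3 (242.98245614035088, 276.6666666666667) [0.4949 0.0946 0.086 ] depth: [0.4938 0.0943 0.0873]
pipe (345.2, 281.4) [ 0.4853 -0.1976  0.052 ] depth: [ 4.911e-01 -2.007e-01  1.000e-04]
pinkR (377, 274) [ 0.5071 -0.2907  0.052 ] depth: [ 5.126e-01 -2.979e-01 -4.000e-04]
pinkB (368, 302) [ 0.4259 -0.2631  0.052 ] depth: [ 4.283e-01 -2.693e-01 -3.000e-04]
blue (322.4, 295.8) [ 0.4434 -0.1313  0.052 ] depth: [ 0.4459 -0.1314 -0.0007]
pinkL (312, 276) [ 0.5007 -0.101   0.052 ] depth: [ 0.5054 -0.1012  0.005 ]
```

Run:
```python
from h import *
f=np.load("top0.npz"); m={k:f[k] for k in f}
pc=cloud(m,f["d"])
cx=np.array([.989,-.148]);cy=np.array([.148,.989])
for n,(u0,u1,v0,v1) in dict(p1=(194,214,232,248),p2=(218,238,234,250),white=(241,259,237,254),vee=(267,283,233,250)).items():
    z=pc[v0:v1,u0:u1,2]; print(n,np.percentile(z,[50,80,90,97,99]).round(3), pc[v0:v1,u0:u1][z>np.percentile(z,80)].mean(0).round(4))
w=np.load("wrist0.npz"); wm={k:w[k] for k in w}; R,t=Rt(wm); print("cam",(-R.T@t).round(4)); print(R.round(3))
from scipy.spatial.transform import Rotation as Ro
o=status.get_obs(); T=Ro.from_quat(o["tcp_rot"]).as_matrix(); print("cam in tcp",(T.T@(-R.T@t-o["position"])).round(4),(T.T@R.T).round(3))
```

```text
p1 [0.028 0.061 0.064 0.067 0.071] [0.6041 0.211  0.1086]
p2 [0.031 0.059 0.063 0.066 0.067] [0.6019 0.1523 0.0635]
white [0.034 0.047 0.049 0.052 0.054] [0.584 0.077 0.096]
vee [0.015 0.043 0.045 0.049 0.051] [0.5967 0.0061 0.0976]
cam [ 0.3    -0.5542  0.3843]
[[ 0.365 -0.931 -0.   ]
 [-0.895 -0.351  0.274]
 [-0.255 -0.1   -0.962]]
cam in tcp [ 0.0769  0.0006 -0.1708] [[-0.    -0.962 -0.274]
 [ 1.    -0.     0.001]
 [-0.001 -0.274  0.962]]
```

```bash
cat >> h.py <<'E'
from scipy.spatial.transform import Rotation as Ro
def ori(phi):  # tool down, tool x at world angle phi (rad)
    c,s=np.cos(phi),np.sin(phi)
    X=np.array([c,s,0]);Z=np.array([0,0,-1.]);Y=np.cross(Z,X)
    return Ro.from_matrix(np.c_[X,Y,Z]).as_quat()
TH=np.arctan2(-.148,.989)
E
python3 - <<'E'
from h import *
q=ori(TH+np.pi); xt=-np.array([.989,-.148])
for n,p,z in(("wpipe",(.485,-.198),.22),("wclamp",(.545,.035),.27)):
    P=np.r_[np.array(p)+0.03*xt,z]
    env.goto(P,q); env.sleep(.2)
    m,im,d=snap(n and "wrist",n); o=status.get_obs(); print(n,o["t"],o["position"],o["joint_positions"].round(2),o["wrist_force"].round(2))
E
```

```text
wpipe 2.0833 [ 0.4552418  -0.19396768  0.21993349] [-0.52  0.3   1.65 -0.    1.19 -1.94] [-1.19 -0.07  0.98]
wclamp 3.3 [0.51530328 0.03840182 0.2697963 ] [-0.04  0.29  1.53 -0.    1.33 -1.46] [-0.1   0.5  -0.27]
```

View pics/wpipe.png

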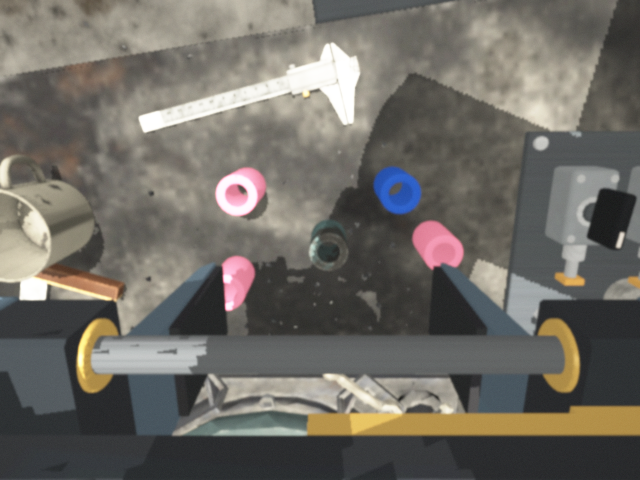

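View pics/wclamp.png

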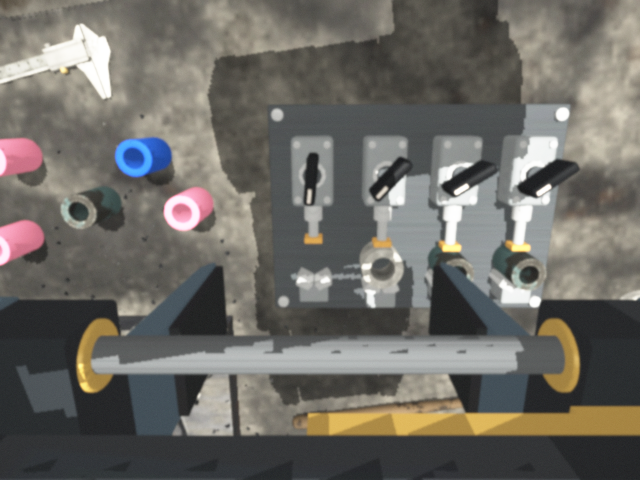

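wpipe shows the dark/teal pipe's rim at about (328,251), with the pink and blue ones around it. wclamp shows the empty station's vee at (314,278), pad at (314,240) and knob at (312,175), with the neighbouring white workpiece at (381,267). Next I'll measure these accurately.

Run:
```python
from h import *
a=cv2.imread("pics/wclamp.png"); cv2.imwrite("pics/wc_crop.png",cv2.resize(a[95:315,260:460],None,fx=2.7*1.0,fy=2.7,interpolation=cv2.INTER_CUBIC))
b=cv2.imread("pics/wpipe.png"); cv2.imwrite("pics/wp_crop.png",np.clip(1.8*cv2.resize(b[210:280,290:370],None,fx=7,fy=7,interpolation=cv2.INTER_CUBIC),0,255).astype(np.uint8))
f=np.load("wclamp.npz"); m={k:f[k] for k in f}; im=f["im"]; pc=cloud(m,f["d"])
# bolts: bright low-sat blobs
g=im.min(2); msk=((g>150)).astype(np.uint8)
n,l,s,c=cv2.connectedComponentsWithStats(msk)
for i in range(1,n):
    if 60<s[i,4]<260 and abs(s[i,2]-s[i,3])<5: print("bolt?",c[i].round(1),s[i,4],ray(m,c[i],.012)[0].round(4),pc[int(c[i][1]),int(c[i][0])].round(4))
for n,(u,v) in dict(plate=(290,220),plate2=(400,220),knobtop=(312,178),house=(300,190),white=(366,267),vee=(314,285),bench=(240,200)).items():
    print(n,pc[v-1:v+2,u-1:u+2].reshape(-1,3).mean(0).round(4))
w=pc[245:292,355:408]; print("white z pct",np.percentile(w[...,2],[50,70,80,90,95,99]).round(4))
k=pc[150:208,298:326,2]; print("knob",np.percentile(k,[50,70,90,97]).round(4))
# orange pad
hsv=cv2.cvtColor(im,cv2.COLOR_RGB2HSV); om=((hsv[...,0]>8)&(hsv[...,0]<25)&(hsv[...,1]>150)&(hsv[...,2]>100)).astype(np.uint8)
n,l,s,c=cv2.connectedComponentsWithStats(om)
for i in range(1,n):
    if s[i,4]>40 and s[i,1]<300: print("orange",s[i],c[i].round(1),ray(m,c[i],.039)[0].round(4))
```

```text
bolt? [276.8 114.4] 112 [ 4.275e-01 -4.000e-04  1.200e-02] [ 0.4271 -0.0007  0.0156]
bolt? [296.8 144.5] 73 [0.4591 0.0142 0.012 ] [0.4568 0.0163 0.0463]
bolt? [326.2 144.2] 64 [0.4633 0.0435 0.012 ] [0.461  0.0438 0.0458]
bolt? [372.4 144.4] 79 [0.4704 0.0894 0.012 ] [0.4674 0.086  0.0451]
bolt? [401.7 144. ] 61 [0.4745 0.1186 0.012 ] [0.4713 0.1122 0.0474]
bolt? [447.8 144.3] 70 [0.4817 0.1644 0.012 ] [0.4777 0.1544 0.0466]
bolt? [629.2 150.6] 214 [0.5153 0.3451 0.012 ] [ 5.169e-01  3.535e-01 -4.000e-04]
bolt? [379.2 168.1] 170 [0.495  0.0934 0.012 ] [0.4902 0.0896 0.047 ]
bolt? [220.7 231.4] 83 [ 0.5363 -0.0816  0.012 ] [ 0.5382 -0.0854  0.0014]
bolt? [572.2 292. ] 107 [0.6633 0.2899 0.012 ] [6.680e-01 2.961e-01 6.000e-04]
bolt? [283.1 301.3] 74 [ 0.6262 -0.0303  0.012 ] [ 0.6242 -0.0296  0.0157]
plate [ 0.5355 -0.0065  0.01  ]
plate2 [0.5529 0.1091 0.0104]
knobtop [0.4848 0.0282 0.0861]
house [0.5    0.0126 0.0444]
white [0.5866 0.0653 0.0462]
vee [0.5999 0.01   0.0417]
bench [ 5.08e-01 -5.69e-02  3.00e-04]
white z pct [0.037  0.0451 0.0459 0.0465 0.047  0.0477]
knob [0.0461 0.0844 0.0863 0.0871]
orange [305 236  17   7  67] [312.6 239.7] [0.5524 0.0161 0.039 ]
orange [373 239  17   7  68] [381.2 243.1] [0.5663 0.0839 0.039 ]
```

View pics/wc_crop.png

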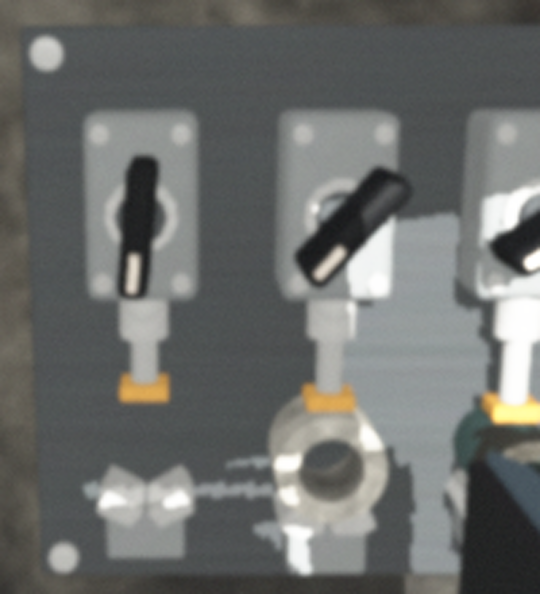

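View pics/wp_crop.png

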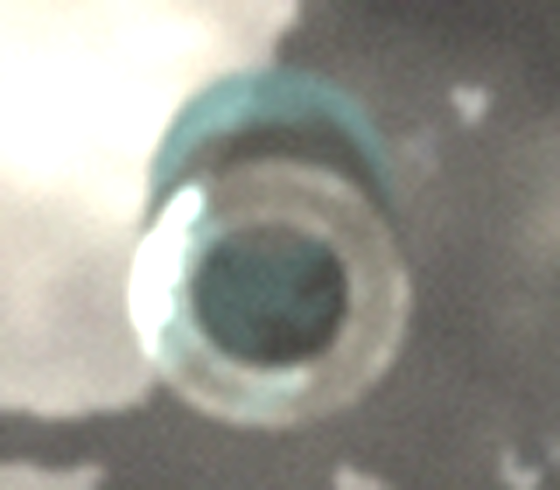

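Run:
```python
from h import *
f=np.load("wclamp.npz"); m={k:f[k] for k in f}; im=f["im"]
pr=lambda p,z:ray(m,p,z)[0][:2]
c=lambda u,v:((u+.5)/2.7+260-.5,(v+.5)/2.7+95-.5)
# direction from plate bolts: own detection for 4
B={}
for n,(u,v) in dict(fr=(277,114),br=(283,301),fl=(562,114),bl=(535,301)).items():
    w=im[v-12:v+13,u-12:u+13].min(2).astype(float); 
    w=np.where(w>np.percentile(w,97)*.8,1,0); y,x=np.nonzero(w); B[n]=pr((u-12+x.mean(),v-12+y.mean()),.013); print(n,u-12+x.mean(),v-12+y.mean(),len(x),B[n].round(4))
d1=B["br"]-B["fr"]; d2=B["bl"]-B["fl"]; print(np.hypot(*d1),np.hypot(*d2),[np.degrees(np.arctan2(d[1],d[0])) for d in(d1,d2)]); e=B["fl"]-B["fr"]; print(np.hypot(*e),np.degrees(np.arctan2(e[1],e[0]))-90)
ang=np.arctan2(d1[1],d1[0])
H=np.array([pr(c(u,v),.0445) for u,v in((98,134),(181,134),(103,283),(181,283))]); print("housing ctr",H.mean(0).round(4),np.hypot(*(H[1]-H[0])),np.hypot(*(H[2]-H[0])))
d=H[2]+H[3]-H[0]-H[1]; print("housing ang",np.degrees(np.arctan2(d[1],d[0])))
for n,p,z in[("knob top A",c(145,157),.086),("knob top B",c(133,297),.086),("knob collar",c(140,215),.0475),("padtop",c(145,390),.039),("pad left",c(120,388),.039),("pad right",c(169,388),.039),("veeL",c(107,540),.042),("veeR",c(185,540),.042),("veebottom",c(149,491),.042),("white",c(330,465),.046),("NkA",c(398,180),.086),("NkB",c(310,275),.086)]: print(n,pr(p,z).round(4))
f=np.load("wpipe.npz"); m={k:f[k] for k in f}
print("pipe",ray(m,(290+270.5/7-.5,210+290.5/7-.5),.052)[0].round(4), [np.hypot(*(ray(m,(290+129/7,251),.052)-ray(m,(290+411/7,251),.052))[0,:2])])
```

```text
fr 276.8207547169811 114.32075471698113 106 [ 4.274e-01 -3.000e-04]
br 283.0 301.27272727272725 77 [ 0.6257 -0.0302]
fl 562.0827586206897 113.62758620689655 145 [0.4689 0.2775]
bl 530.4522613065327 298.50251256281405 199 [0.6637 0.2434]
0.20050934362303702 0.19780633243858295 [np.float64(-8.575882804683982), np.float64(-9.918149193774529)]
0.2807807694612134 -8.482315960571952
housing ctr [0.4851 0.0265] 0.028590380764902154 0.05206761863216608
housing ang -8.253080680044333
knob top A [0.4642 0.0328]
knob top B [0.5072 0.0219]
knob collar [0.4864 0.0261]
padtop [0.5519 0.017 ]
pad left [0.5497 0.008 ]
pad right [0.5525 0.026 ]
veeL [ 0.6082 -0.0067]
veeR [0.6126 0.0229]
veebottom [0.5907 0.0124]
white [0.589  0.0811]
NkA [0.4829 0.1096]
NkB [0.5086 0.0789]
pipe [ 0.4864 -0.1995  0.052 ] [np.float64(0.03443607302139576)]
```

Run:
```python
from h import *
a=cv2.imread("pics/wclamp.png"); cv2.imwrite("pics/vee.png",cv2.resize(a[228:308,285:345],None,fx=7.5,fy=7.5,interpolation=cv2.INTER_CUBIC))
```

```text
(no output)
```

View pics/vee.png

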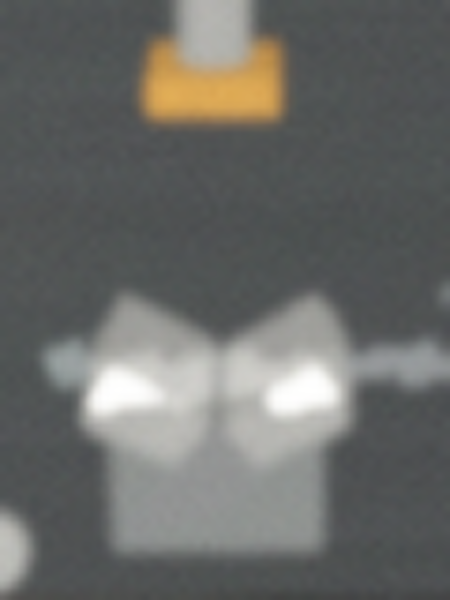

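Run:
```python
from h import *
f=np.load("wclamp.npz"); m={k:f[k] for k in f}; pc=cloud(m,f["d"])
c=lambda u,v:((u+.5)/7.5+285-.5,(v+.5)/7.5+228-.5)
a=np.radians(-8.5);Rc=np.array([[np.cos(a),np.sin(a)],[-np.sin(a),np.cos(a)]])
O=np.array([.4855,.0268])+.047*Rc[0]
for n,p,z in[("apex bot",c(217,343),.010),("L bot",c(125,292),.010),("R bot",c(320,292),.010),("L top",c(82,428),.042),("R top",c(352,432),.042),("padfront L",c(143,122),.039),("padfront R",c(284,122),.039),("blk back L",c(112,552),.010),("blk backR",c(326,552),.010),("blk back topL",c(112,552),.042)]:
    P=ray(m,p,z)[0][:2]; print(n,P.round(4),(Rc@(P-O)*1e3).round(1))
w=ray(m,c(0,0),.046)
for p in((.589,.0811),):print("white",Rc@(np.array(p)-O)*1e3)
for v in range(255,303,3): print(v,(Rc@(pc[v,314,:2]-O)*1e3).round(1),pc[v,314,2].round(4),pc[v,301,2].round(4))
```

```text
apex bot [0.599  0.0086] [67.9 -1.2]
L bot [ 0.5891 -0.0035] [ 59.9 -14.6]
R bot [0.5934 0.0248] [60.  13.9]
L top [ 0.5965 -0.0087] [ 68.  -18.7]
R top [0.6026 0.0278] [68.7 18.4]
padfront L [0.5553 0.0065] [25.  -9.7]
padfront R [0.5582 0.0253] [25.1  9.2]
blk back L [ 0.6297 -0.0123] [101.4 -17.4]
blk backR [0.6345 0.0194] [101.4  14.7]
blk back topL [ 0.6154 -0.0078] [ 86.6 -15. ]
white [47.33709083 69.00183543]
255 [46.6 -0.5] 0.01 0.0092
258 [50.  -0.5] 0.0102 0.0103
261 [53.7 -0.5] 0.0098 0.0108
264 [57.4 -0.6] 0.0089 0.0103
267 [60.4 -0.6] 0.0103 0.0137
270 [64.2 -0.7] 0.0095 0.0224
273 [67.2 -0.7] 0.0109 0.0314
276 [68.1 -0.4] 0.0178 0.0383
279 [67.6 -0.1] 0.0277 0.0426
282 [67.4  0.2] 0.0366 0.0422
285 [68.5  0.3] 0.042 0.0428
288 [72.1  0.3] 0.0413 0.0429
291 [75.2  0.2] 0.0419 0.0428
294 [78.   0.3] 0.0431 0.0418
297 [82.2  0.2] 0.0413 0.0421
300 [85.2  0.1] 0.0423 0.0416
```

Run:
```python
from h import *
TH=np.radians(-8.5); q=ori(TH+np.pi)
p=np.array([.4862,-.1992])
env.goto(np.r_[p,.12],q)
env.line_to(np.r_[p,.012],vel=.12)
grab(5); print(status.get_obs()["finger_gap"],status.get_obs()["wrist_force"].round(2))
release()
env.line_to(np.r_[p,.041],vel=.08)
grab(25); o=status.get_obs(); print(o["finger_gap"],o["wrist_force"].round(2),o["position"])
env.line_to(np.r_[p,.13],vel=.12)
o=status.get_obs(); print(o["finger_gap"],o["wrist_force"].round(2),o["t"])
snap("wrist","lift1"); snap("scene","lift1s"); snap("top","lift1t")
```

```text
0.03293713656937213 [-0.44  0.73  0.71]
0.031709361508076093 [-0.23  0.21  0.45] [ 0.48618898 -0.19919218  0.04098798]
0.03184939664097138 [ 0.31 -0.05 -0.85] 9.6833
```

View pics/lift1.png

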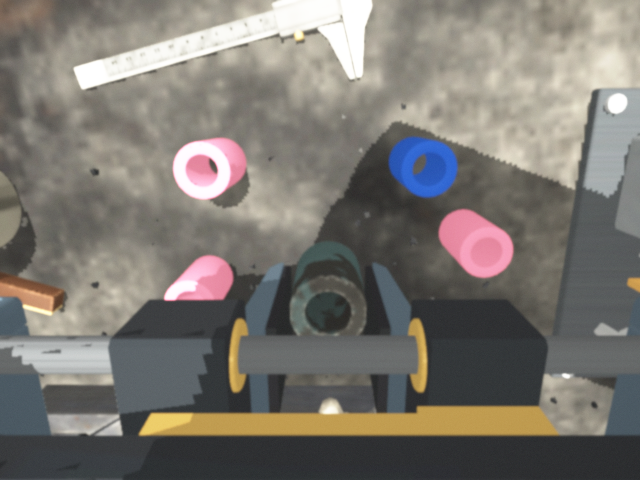

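View pics/lift1s.png

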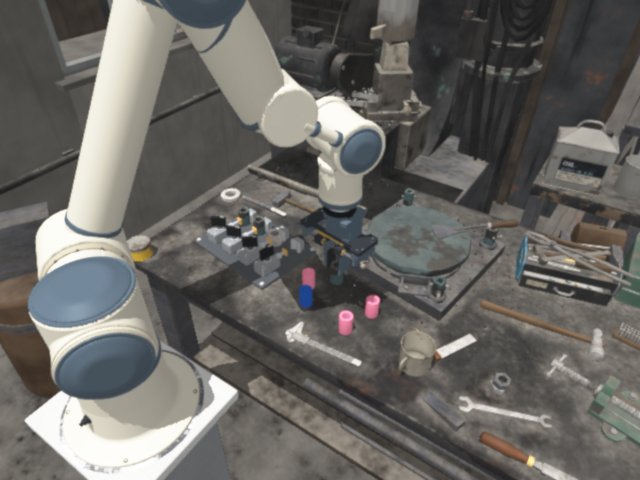

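Run:
```python
from h import *
a=cv2.imread("pics/lift1.png"); cv2.imwrite("pics/lc.png",np.clip(1.8*cv2.resize(a[235:345,280:380],None,fx=5,fy=5,interpolation=cv2.INTER_CUBIC),0,255).astype(np.uint8))
```

```text
(no output)
```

View pics/lc.png

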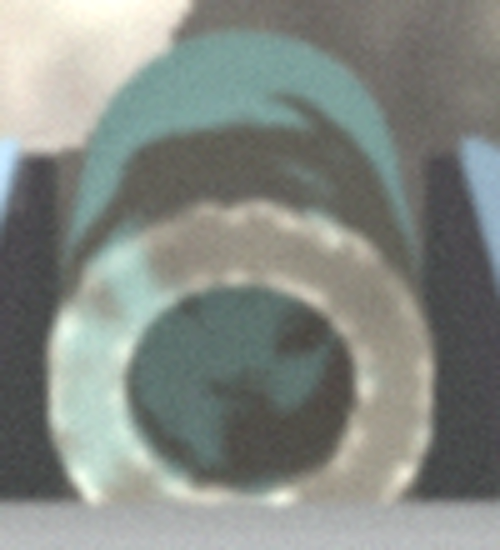

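Run:
```python
from h import *
f=np.load("lift1.npz"); m={k:f[k] for k in f}
c=lambda u,v:((u+.5)/5+280-.5,(v+.5)/5+235-.5)
a=np.radians(-8.5);Rc=np.array([[np.cos(a),np.sin(a)],[-np.sin(a),np.cos(a)]])
T=np.array([.4862,-.1992])
for n,p,z in[("bore c",c(241,387),.141),("rim near",c(240,203),.141),("bot near",c(245,30),.089),("L",c(48,385),.141),("R",c(434,385),.141)]:
    print(n,(Rc@(ray(m,p,z)[0][:2]-T)*1e3).round(1))
```

```text
bore c [-0.2 -0.9]
rim near [-16.8  -1. ]
bot near [-16.1  -0.4]
L [ -0.4 -17.1]
R [-0.4 15.3]
```

Run:
```python
from h import *
TH=np.radians(-8.5); q=ori(TH+np.pi)
p=np.array([.57648,.0134])
env.line_to([.4862,-.1992,.17],vel=.2)
env.goto(np.r_[p,.17],q)
env.line_to(np.r_[p,.10],vel=.12); env.sleep(.2)
f0=status.get_obs()["wrist_force"]
hit=env.line_to(np.r_[p,.0565],vel=.04,force_limit=8); o=status.get_obs(); print(hit,o["position"],(o["wrist_force"]-f0).round(2),o["finger_gap"])
if not hit:
    hit=env.line_to(np.r_[p,.049],vel=.012,force_limit=5); o=status.get_obs(); print(hit,o["position"],(o["wrist_force"]-f0).round(2),o["finger_gap"],o["t"])
snap("wrist","place1"); snap("scene","place1s")
```

```text
False [0.57664649 0.01337658 0.05673568] [-0.53  0.11 -0.56] 0.031785693315500387
True [0.57655718 0.01341518 0.05089881] [-1.54  0.3   9.13] 0.031770754436950155 13.7667
```

View pics/place1.png

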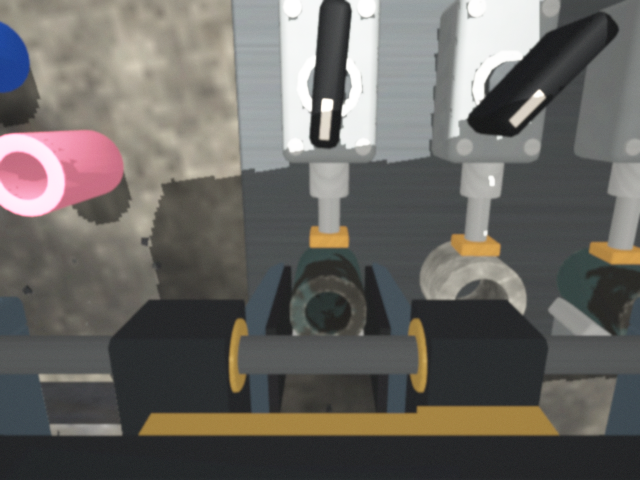

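Contact came at TCP z = 0.051, which is plate height plus the 41 mm grip height, so the pipe is on the plate. Releasing.

Run:
```python
from h import *
q=ori(np.radians(-8.5)+np.pi)
p=np.array([.57648,.0134])
release(); o=status.get_obs(); print(o["wrist_force"].round(2),o["finger_gap"])
env.line_to(np.r_[p,.14],vel=.12)
env.goto([.53,.020,.25],q); env.sleep(.15)
snap("wrist","place2"); print(status.get_obs()["t"])
a=cv2.imread("pics/place2.png"); cv2.imwrite("pics/p2c.png",cv2.resize(a[90:300,240:440],None,fx=2.8,fy=2.8,interpolation=cv2.INTER_CUBIC))
```

```text
[ 0.07 -0.59  0.21] 0.09140179347944728
16.5167
```

View pics/place2.png

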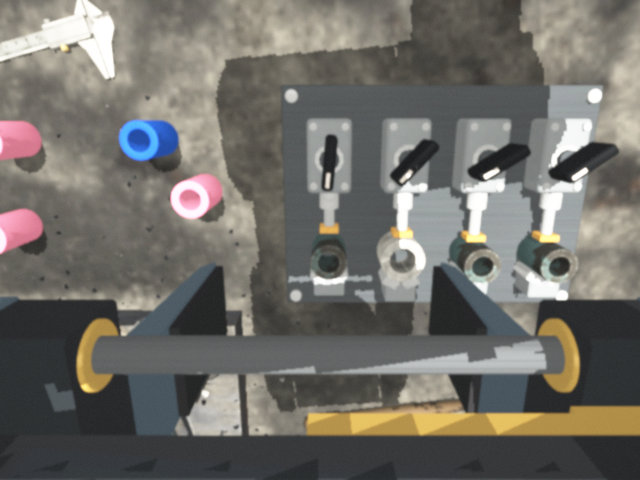

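Run:
```python
from h import *
a=cv2.imread("pics/place2.png"); cv2.imwrite("pics/p2c.png",cv2.resize(a[105:290,285:375],None,fx=5,fy=3*5/3,interpolation=cv2.INTER_CUBIC)[:600*2])
cv2.imwrite("pics/p2k.png",cv2.resize(a[110:210,290:370],None,fx=6,fy=6,interpolation=cv2.INTER_CUBIC))
f=np.load("place2.npz"); m={k:f[k] for k in f}; im=f["im"]; pc=cloud(m,f["d"])
sub=np.zeros((480,640),bool); sub[125:200,308:350]=1
for thr in(45,60):
    k=(im.max(2)<thr)&sub; k2=k&(pc[...,2]>.07)
    y,x=np.nonzero(k2); r=cv2.minAreaRect(np.c_[x,y].astype(np.float32)); print(thr,len(x),r, ray(m,r[0],.086)[0].round(4))
k=(pc[...,2]>.078)&sub; P=pc[k]; print(len(P),P.mean(0).round(4)); d=P[:,:2]-P[:,:2].mean(0); u,s,v=np.linalg.svd(d,full_matrices=False); print(np.degrees(np.arctan2(v[0,1],v[0,0])),(d@v[0]).min(),(d@v[0]).max(),(d@v[1]).min(),(d@v[1]).max())
```

```text
45 335 ((329.1809387207031, 159.10507202148438), (10.1052827835083, 46.471824645996094), 3.5763344764709473) [0.4834 0.027  0.086 ]
60 450 ((329.03656005859375, 162.1707305908203), (12.03703784942627, 53.11757278442383), 6.340191841125488) [0.4857 0.0265 0.086 ]
691 [0.4854 0.0263 0.0909]
-13.104551301482507 -0.03335150528155284 0.02318918477370066 -0.0050446540758949795 0.005255001269070954
```

View pics/p2k.png

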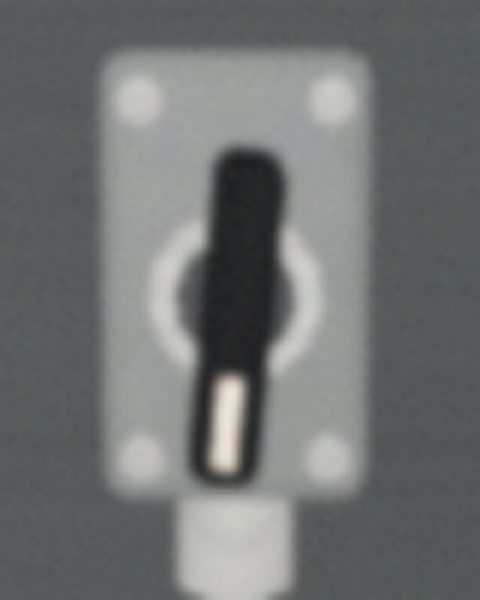

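```bash
cat >> h.py <<'E'
A=np.radians(-8.5); Rc=np.array([[np.cos(A),np.sin(A)],[-np.sin(A),np.cos(A)]])
KN=np.array([.4856,.0266]); DL=np.radians(10); ZP=.062
def pushpose(th,back=0.,S=.0195,z=ZP):
    r=np.array([-np.cos(th),np.sin(th)]);n=np.array([np.sin(th),np.cos(th)])
    n2=np.array([np.sin(th+DL),np.cos(th+DL)])
    p=KN+Rc.T@(S*r-.005*n-(.016+back)*n2)
    return np.r_[p,z],ori(A+np.pi/2-th-DL)
def wr(n=4):
    F=[];M=[]
    for i in range(n):
        o=status.get_obs();F.append(o["wrist_force"]);M.append(o["wrist_torque"])
        if i<n-1: env.sleep(.02)
    return np.mean(F,0),np.mean(M,0),o["position"][:2]
def tau(F,M,p,F0,M0):
    f=F-F0; d=p-KN
    return (M-M0)[2]+d[0]*f[1]-d[1]*f[0]
E
python3 - <<'E'
from h import *
grab(20)
P,q=pushpose(.09,.02,z=.15)
env.goto(P,q)
P,q=pushpose(.09,.015); print(P)
print(env.line_to(P,vel=.1,force_limit=15)); env.sleep(.2)
F0,M0,p=wr(8); np.savez("zero.npz",F0=F0,M0=M0); print(F0,M0)
P,q=pushpose(.09,-.004)
hit=env.line_to(P,vel=.015,force_limit=4)
F,M,p=wr(); o=status.get_obs()
n2=np.array([np.sin(.09+DL),np.cos(.09+DL)])
print(hit,"back at contact (mm):",((pushpose(.09)[0][:2]-o["position"][:2])@(Rc.T@n2))*1e3,(F-F0).round(2),tau(F,M,p,F0,M0),o["t"])
snap("wrist","push0"); snap("scene","push0s"); snap("top","push0t")
a=cv2.imread("pics/push0t.png"); cv2.imwrite("pics/push0tc.png",cv2.resize(a[210:315,170:310],None,fx=5.7,fy=5.7,interpolation=cv2.INTER_CUBIC))
E
```

```text
[ 0.4530319  -0.00204961  0.062     ]
False
[ 0.29550337 -0.08321048 -0.13860393] [-0.02688961 -0.06829637  0.00910666]
True back at contact (mm): -0.5225542705501182 [-1.42 -5.12  3.39] 0.0626890999622928 21.875
```

View pics/push0.png

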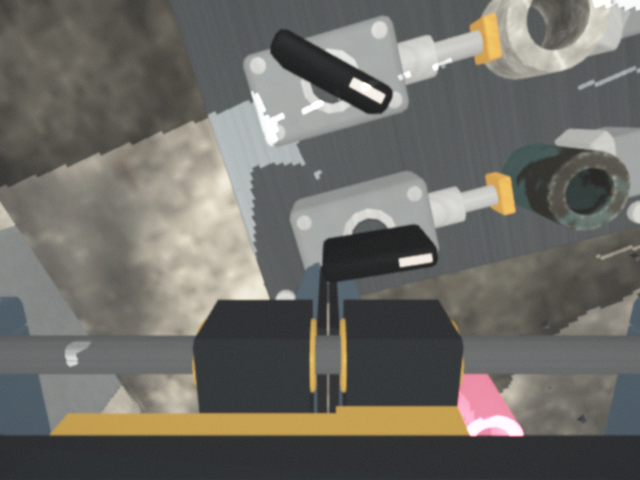

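View pics/push0s.png

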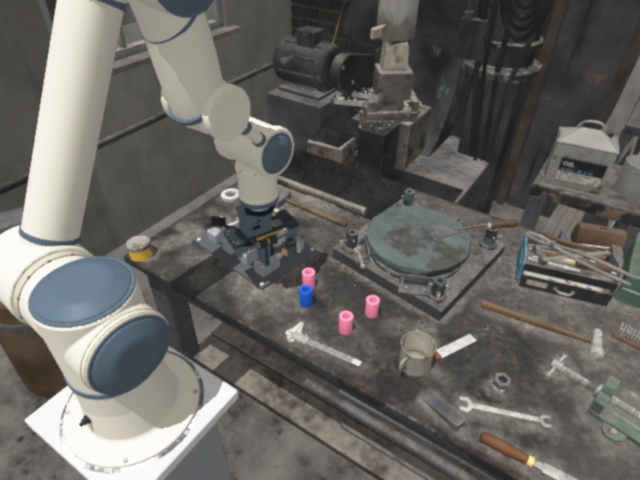

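```bash
cat > turn.py <<'E'
from h import *
import sys
th0,th1,step,lim=map(float,sys.argv[1:5])
S=.0165; OFF=-.0005
z=np.load("zero.npz");F0,M0=z["F0"],z["M0"]
th=th0
while th<th1-1e-9:
    th=min(th+step,th1)
    P,q=pushpose(th,OFF,S); env.line_to(P,q,vel=.02)
    F,M,p=wr(3); t=tau(F,M,p,F0,M0); f=np.linalg.norm((F-F0)[:2])
    print(f"{th:.3f} tau {t:.3f} F {f:.1f} Fz {(F-F0)[2]:.1f} lag {np.linalg.norm(P[:2]-p)*1e3:.2f} t {status.get_obs()['t']:.2f}")
    if t>lim or f>36: print("STOP"); break
E
python3 - <<'E'
from h import *
P,q=pushpose(.09,.003,S=.0165); env.line_to(P,q,vel=.03); env.sleep(.1)
F,M,p=wr(5); np.savez("zero.npz",F0=F,M0=M)
E
python3 turn.py .05 .40 .05 .55
```

```text
0.100 tau 0.070 F 4.9 Fz 2.4 lag 0.55 t 22.86
0.150 tau 0.216 F 11.4 Fz 2.5 lag 0.75 t 23.14
0.200 tau 0.297 F 14.7 Fz 3.2 lag 0.97 t 23.43
0.250 tau 0.265 F 15.3 Fz 2.9 lag 1.06 t 23.71
0.300 tau 0.305 F 15.1 Fz 3.5 lag 1.14 t 23.99
0.350 tau 0.283 F 15.1 Fz 3.8 lag 1.18 t 24.27
0.400 tau 0.291 F 15.3 Fz 3.6 lag 1.26 t 24.56
```

```bash
python3 turn.py .40 .60 .04 .40 && python3 turn.py .60 .70 .015 .40
python3 - <<'E'
from h import *
snap("wrist","push1")
E
```

```text
0.440 tau 0.321 F 15.1 Fz 4.2 lag 1.35 t 24.84
0.480 tau 0.325 F 15.3 Fz 4.3 lag 1.41 t 25.12
0.520 tau 0.330 F 15.5 Fz 4.8 lag 1.47 t 25.41
0.560 tau 0.329 F 15.1 Fz 5.0 lag 1.59 t 25.69
0.600 tau 0.309 F 15.2 Fz 5.2 lag 1.67 t 25.98
0.615 tau 0.343 F 15.5 Fz 5.5 lag 1.77 t 26.26
0.630 tau 0.346 F 15.1 Fz 5.4 lag 1.82 t 26.54
0.645 tau 0.313 F 15.3 Fz 5.8 lag 1.81 t 26.82
0.660 tau 0.353 F 15.5 Fz 5.3 lag 1.87 t 27.11
0.675 tau 0.350 F 15.6 Fz 6.0 lag 1.93 t 27.39
0.690 tau 0.320 F 15.8 Fz 6.4 lag 1.93 t 27.68
0.700 tau 0.323 F 15.8 Fz 6.5 lag 1.98 t 27.96
```

View pics/push1.png

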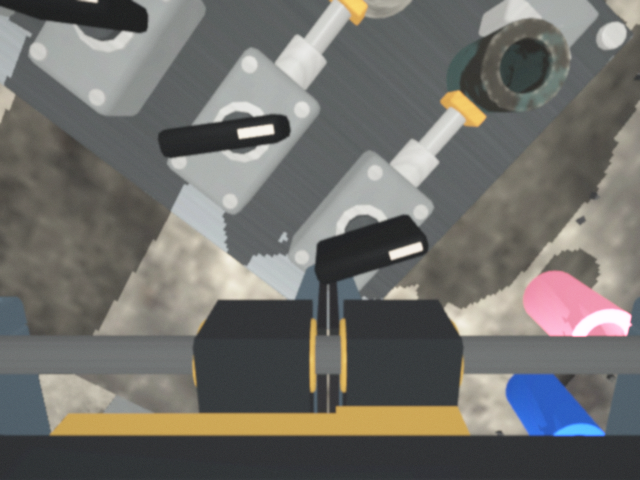

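```bash
python3 turn.py .70 1.0 .012 .40
```

```text
0.712 tau 0.327 F 16.2 Fz 6.5 lag 1.98 t 28.29
0.724 tau 0.331 F 15.6 Fz 6.6 lag 2.05 t 28.57
0.736 tau 0.364 F 15.9 Fz 6.6 lag 2.08 t 28.86
0.748 tau 0.337 F 15.5 Fz 6.7 lag 2.10 t 29.14
0.760 tau 0.350 F 15.6 Fz 6.6 lag 2.16 t 29.43
0.772 tau 0.365 F 16.0 Fz 6.9 lag 2.20 t 29.71
0.784 tau 0.311 F 15.0 Fz 6.6 lag 2.22 t 29.99
0.796 tau 0.364 F 16.1 Fz 6.7 lag 2.34 t 30.27
0.808 tau 0.334 F 16.7 Fz 6.5 lag 2.39 t 30.56
0.820 tau 0.345 F 15.7 Fz 7.0 lag 2.42 t 30.84
0.832 tau 0.354 F 16.2 Fz 7.7 lag 2.47 t 31.12
0.844 tau 0.331 F 16.1 Fz 7.7 lag 2.48 t 31.41
0.856 tau 0.360 F 16.5 Fz 8.0 lag 2.51 t 31.69
0.868 tau 0.350 F 16.5 Fz 7.8 lag 2.56 t 31.98
0.880 tau 0.337 F 15.9 Fz 7.9 lag 2.60 t 32.26
0.892 tau 0.337 F 16.2 Fz 8.1 lag 2.63 t 32.54
0.904 tau 0.354 F 16.2 Fz 8.5 lag 2.66 t 32.83
0.916 tau 0.351 F 15.5 Fz 8.3 lag 2.75 t 33.11
0.928 tau 0.373 F 15.8 Fz 8.4 lag 2.79 t 33.39
0.940 tau 0.315 F 15.8 Fz 8.4 lag 2.81 t 33.67
0.952 tau 0.323 F 16.1 Fz 9.0 lag 2.86 t 33.96
0.964 tau 0.399 F 16.7 Fz 9.2 lag 2.90 t 34.24
0.976 tau 0.343 F 16.8 Fz 8.0 lag 3.01 t 34.52
0.988 tau 0.410 F 16.7 Fz 8.5 lag 3.11 t 34.81
STOP
```

Run:
```python
from h import *
z=np.load("zero.npz")
P,q=pushpose(.988,-.0005,.0165); o=status.get_obs()
th=.988
r=np.array([-np.cos(th),np.sin(th)]);n=np.array([np.sin(th),np.cos(th)])
d=Rc@(o["position"]-P)[:2]; print("lag r,n mm",d@r*1e3,d@n*1e3,"z",o["position"][2]-P[2]); F,M,p=wr(8); f=F-z["F0"]; g=Rc@f[:2]; print("F r,n",g@r,g@n,f[2],tau(F,M,p,z["F0"],z["M0"]), (M-z["M0"]))
print("ori err deg",np.degrees((Ro.from_quat(q).inv()*Ro.from_quat(o["tcp_rot"])).as_rotvec()))
snap("wrist","push2"); snap("top","push2t")
a=cv2.imread("pics/push2t.png"); cv2.imwrite("pics/push2tc.png",cv2.resize(a[210:315,170:310],None,fx=5.7,fy=5.7,interpolation=cv2.INTER_CUBIC))
```

```text
lag r,n mm 1.065683505163901 -2.9209777082568764 z -0.00039825185193552437
F r,n -3.5900584338205133 -16.845902588137427 8.54685865543898 0.3620017837505083 [-1.78587298  2.42930221 -0.06240345]
ori err deg [ 0.04632327 -0.32371596 -0.00362145]
```

View pics/push2.png

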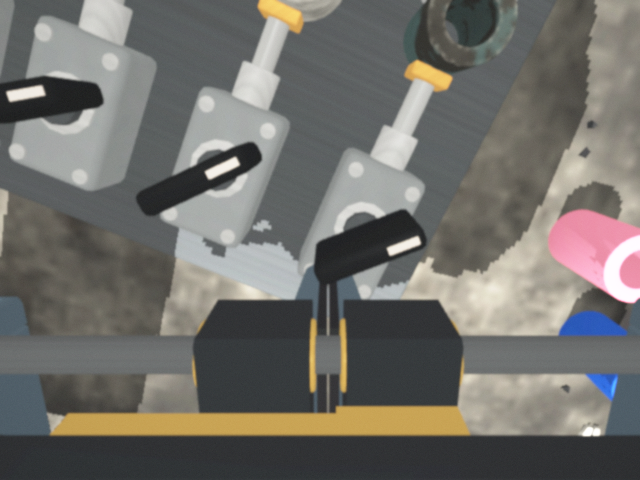

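View pics/push2tc.png

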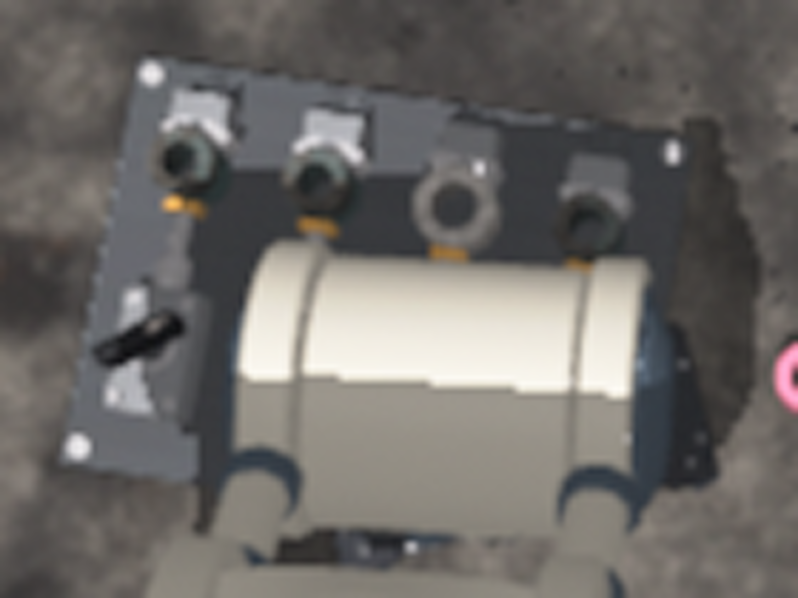

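```bash
sed -i 's/wr(3)/wr(5)/' turn.py; python3 turn.py .988 1.25 .012 .44
```

```text
1.000 tau 0.399 F 17.9 Fz 9.4 lag 3.24 t 35.34
1.012 tau 0.410 F 18.4 Fz 9.7 lag 3.31 t 35.66
1.024 tau 0.420 F 19.3 Fz 9.8 lag 3.43 t 35.98
1.036 tau 0.412 F 19.1 Fz 8.9 lag 3.54 t 36.29
1.048 tau 0.454 F 20.3 Fz 10.0 lag 3.67 t 36.61
STOP
```

```bash
python3 turn.py 1.048 1.2 .01 .495
```

```text
1.058 tau 0.451 F 20.6 Fz 9.5 lag 3.81 t 36.92
1.068 tau 0.448 F 21.0 Fz 10.3 lag 3.93 t 37.24
1.078 tau 0.489 F 22.4 Fz 10.4 lag 4.02 t 37.56
1.088 tau 0.477 F 22.5 Fz 11.1 lag 4.12 t 37.88
1.098 tau 0.480 F 22.4 Fz 10.2 lag 4.24 t 38.19
1.108 tau 0.502 F 23.3 Fz 10.8 lag 4.34 t 38.51
STOP
```

```bash
python3 turn.py 1.108 1.138 .01 .53
python3 - <<'E'
from h import *
# back off opposite to push direction, then up
o=status.get_obs(); th=1.13
n2=np.array([np.sin(th+DL),np.cos(th+DL)])
p=o["position"].copy(); p[:2]-=.03*(Rc.T@n2)
env.line_to(p,vel=.05)
p[2]=.16; env.line_to(p,vel=.15)
env.goto([.515,.0384,.27],ori(A+np.pi)); release(); env.sleep(.2)
snap("wrist","fin"); print(status.get_obs()["t"],status.get_obs()["wrist_force"])
a=cv2.imread("pics/fin.png"); cv2.imwrite("pics/finc.png",cv2.resize(a[95:315,260:460],None,fx=2.7,fy=2.7,interpolation=cv2.INTER_CUBIC))
E
```

```text
1.118 tau 0.490 F 23.6 Fz 10.9 lag 4.47 t 38.83
1.128 tau 0.551 F 24.4 Fz 11.5 lag 4.59 t 39.14
STOP
44.9583 [-0.35860297 -0.44336261  0.29443776]
```

View pics/finc.png

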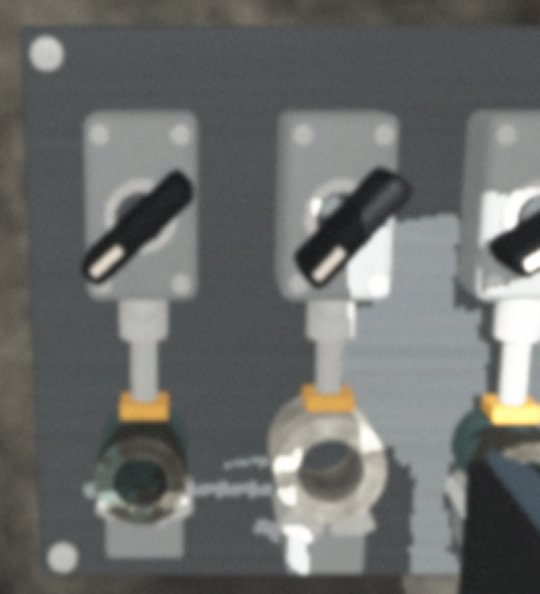

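View pics/fin.png

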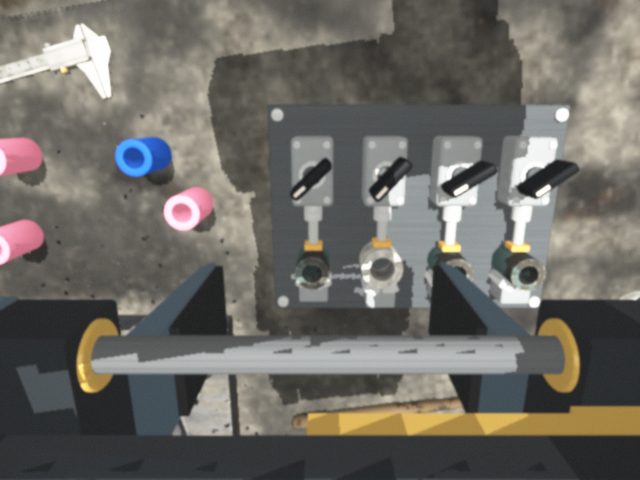

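Run:
```python
from h import *
f=np.load("fin.npz"); m={k:f[k] for k in f}
c=lambda u,v:((u+.5)/2.7+260-.5,(v+.5)/2.7+95-.5)
O=KN+.047*Rc[0]
g=lambda p,z:(Rc@(ray(m,p,z)[0][:2]-O)*1e3).round(1)
print("pipe",g(c(140.5,480),.062),"L/R",g(c(97,480),.062),g(c(186,480),.062),"padfront",g(c(145,419),.039))
a=g(c(184,178),.086);b=g(c(91,276),.086);d=b-a;print("wing",a,b,np.hypot(*d),-np.arctan2(d[1],d[0]))
w=np.load("wclamp.npz"); 
diff=np.abs(w["im"].astype(int)-f["im"]).max(2); print("changed px neighbours",(diff[125:290,345:600]>60).sum(), "free",(diff[125:290,285:345]>60).sum())
```

```text
pipe [46.9 -0.6] L/R [ 46.9 -16.2] [46.9 15.8] padfront [31.3  0.5]
wing [-62.8  15.1] [-31.8 -14.6] 42.931224068269934 0.7639846330256255
changed px neighbours 31 free 1318
```

Run:
```python
from h import *
order.sign_off(); print(status.get_obs()["t"])
```

```text
the job is handed in; nothing more can be done
the job is handed in; nothing more can be done
```

The dark/teal pipe is standing upright in the empty station, clamped at an estimated 15–20 N of pad force. I signed off soon after 45 s on the robot's clock, with the gripper open and clear above the work.

- **Placing:** I gripped the pipe by its top 11 mm, so the opening fingers would pass above the neighbouring workpiece. I set it down between the pad and the vee and let go; the pictures afterwards show it standing upright.
- **Turning:** I pushed the wing round clockwise with the closed fingers instead of pinching it, because the opening fingers would have hit the neighbouring knob. Free turning took about 0.34 N m. I stopped at about 0.50–0.55 N m, once the torque and the push force (16 to 24 N) had both clearly risen. The knob moved only about 0.03 rad during that rise, which matches the stated clamp stiffness.
- **Last checks:**
    - The wing stayed where I left it, at about 0.76 rad, inside the 0.7–1.25 range.
    - The pipe stands against the vee with the pad on it.
    - Almost nothing changed in the picture around the neighbouring stations and knobs; I did not check the other tools one by one.
- **Disagreement:** the final picture puts the pipe centre about 1.2 mm short of where I worked out it should sit in the vee. The pad reads about 1.3 mm too close to the pipe. Both are within the camera's roughly 2 mm accuracy, so I relied on the torque rise to judge that the pad was firm.

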